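# Take the tall lens off its keyhole rack and stand it in the cleaning tray

### The arm

A 7-joint arm with a two-finger parallel gripper is mounted at the origin on the work surface. World frame = base frame: x ahead of the robot, y to its left, z up, the work surface at z = 0. Lengths are in m, angles in rad, forces in N, time in s.
With the tool pointing down it reaches from about 0.4 to 0.875 m from the base axis. Payload 19.3 kg.
Tool frame: the origin (TCP) lies midway between the tips of the shut fingers; the grasp point (between the pads) lies 19 mm behind it (r.grasp_offset is the z of the grasp point in the tool frame, in m); z points along the fingers, y is the line along which they close (so a half turn about z gives the same grasp; the last joint's range is limited). The gripper opens to 85 mm and grips with 20 to 120 N. Pads are 22 mm wide; open, the fingers measure 114 mm over their backs; the gripper's body (76 mm by 85 mm) begins 54 mm behind the grasp point. The pads swing forward as they close: fully open they stand 13 mm farther back than shut.
Start: joints at [-1.342, 0.521, -0.036, 1.599, 0.021, 1.021, -0.113], TCP at [0.184, 0.597, 0.231] pointing down, gripper open.
Joint ranges: [-2.91, 2.91], [-0.3, 2.13], [-1.5, 1.42], [0.17, 2.43], [-1.26, 4.41], [0.16, 1.93], [-2.52, 2.52]. Speed limits (rad/s): [1.89, 1.89, 2.39, 2.39, 3.01, 3.01, 3.01].

### API

Orientations are given as [roll, pitch, yaw] about the fixed x, y, z axes, in that order (R = Rz(yaw) Ry(pitch) Rx(roll)).
In Python, from station import sensors, viewer, job, r gives the robot as it stands. The module is installed in compiled form; this text tells all that it offers.
- The arm moves only by the shell command python3 -m pendant 'ROWS' [OPENING] [FORCE]. ROWS is JSON, a list of rows, each an object of numbers: "tx", "ty", "tz": the shift along the tool's x, y, z in cm; "twist": the turn about the tool's z in rad. In form: [{"tx": .., "ty": .., "tz": .., "twist": ..}, ...]. A call has exactly 10 rows; each row shifts and turns the commanded pose from where the row before left it, along the tool's axes as they then stand; what a row does not reach is not made up. A row lasts 1/12 s, in which the tool goes at most 41.7 mm and 7.16 degrees, less where a joint would pass 70% of its speed; a pose out of reach is approached as far as the arm can. A call with a gripper value outside its range is refused whole. OPENING is the closure, from 0 (fully open) to 1 (shut), set as the call begins (- or left out, the last holds). The fingers move at their own pace and stop on an object; FORCE is the grip in N (left out, the last holds). Time passes only in rows, so rows that do not move let the fingers close, or fill a call up. It gives the time, the measured TCP pose, the force, the opening and the grip force at its end, in the units of the state.
- sensors.sense(): the state, without advancing time (a new reading comes with each control period).
- viewer.camera(name): name is "side" or "top" or "wrist"; returns a dict with "frame" (480x640x3 uint8, blue, green, red), "vfov" (degrees; the focal length in pixels is half the picture's height over the tangent of half this angle, whatever the lens; pixels are square), "cx", "cy" (the principal point, pixels), "world_from_camera" (4x4, takes a point from camera to world coordinates). Camera axes: x right, y down, z forward; pixel columns grow to the right and rows downward; lengths in m; the calibration is good to about 2 mm. A picture is of the moment at which its call begins. There is no depth.
- job.hand_in(): hands the job in; it is judged then, once.
The state is a dict: "clock": time; "q": joint angles; "qvel": joint speeds; "tau": joint torques, N m; "eef_pos": TCP position; "eef_rot": TCP orientation; "force": force on the tool from outside, world axes, zero at the start; "moment": the same for the moment, N m; "finger_gap": opening from 0.0 (shut) to 1.0 (fully open); "gripper_force": force on a finger pad.
Only numpy, scipy, OpenCV 4.12 (cv2) and the standard library are available. Lean on these libraries where they do the work, as an engineer would, in place of code of your own. Each camera call takes 0.05 s, during which the arm holds its last target. There are 200 camera calls.

### The job

Take the lens with the tall, narrow head off the keyhole rack: slide it along its slot to the wide end, keep hold of it there (it would fall through) and lift it straight out above the plate. Then stand it upright, head up, in the empty pocket of the white tray, setting it down gently rather than dropping it. Leave the squat lens hanging, and the bottle and the glass dish where they are.

Things in the scene. Friction and masses are not known exactly. Their poses are not given: they have to be found in the camera images.
- rack: Fixed steel rack: level plate 150 (x) by 180 (y) by 5 mm on posts, top face 100 mm above the table, turned up to 0.45 rad, left or right of the robot. Origin on the table under its centre. Two keyhole slots along its x, at y = +45 (a) and -45 mm (b), point opposite ways: narrow part 18 mm wide, then a wide octagonal opening 50 mm across. Heads rest on the plate, necks stand in the slots.
- wide_a (a point): Centre of the wide opening of slot a, on the plate's top face (rack x = +40, y = +45 mm). The axes are the rack's.
- end_a (a point): Closed end of the narrow part of slot a, on its centre line, on the top face (rack x = -56, y = +45 mm).
- wide_b (a point): Centre of the wide opening of slot b, on the plate's top face (rack x = -40, y = -45 mm).
- end_b (a point): Closed end of the narrow part of slot b, on its centre line, on the top face (rack x = +56, y = -45 mm).
- lens_tall: The lens to take, in either slot: loose, round about z, about 0.18 kg, black, grey bands. Head 28 mm in diameter, 45 mm tall; under it a neck 14 mm in diameter, 16 mm long; under that a barrel 40 mm in diameter, 50 mm long, flat foot. Origin on the axis at the head's underside (66 mm above the foot), z up. Head and barrel pass the wide opening only; in the narrow part it can rise 11 mm.
- lens_squat: The other lens, hanging the same way in the other slot, to be left alone: head 40 mm in diameter and 20 mm tall, neck 14 by 16 mm, barrel 44 mm in diameter and 34 mm long. Origin at the underside of the head.
- tray: Fixed white tray 120 (x) by 200 (y) mm with a rim 18 mm high, walls 4 mm, floor 4 mm thick; a divider 17 mm high along its x axis parts it into two pockets of 112 by 94 mm. Origin on the table under its centre. It stands on the other side from the rack.
- free_pocket (a point): Centre of the floor of the empty pocket, which is lined in grey (tray x = 0, y = -49 mm, 4 mm above the table). The axes are the tray's.
- bottle: White plastic bottle with a black cap, 36 mm in diameter and 75 mm tall, standing in the other pocket. Origin at the centre of its foot.
- dish: Shallow glass dish, 60 mm in diameter and 14 mm high, on the table between the rack and the tray. Origin at the centre of its foot.
Not all that is in view belongs to the job. Leave any orange look-alike of the lens_tall alone. Leave any purple look-alike of the bottle alone.

How it is judged:
By the outcome, as a careful person would: the job done as asked, in the order asked, and still so for the second after the job is handed in, with the robot touching nothing.
It also fails if it takes over 45 s, if anything falls off the work surface, if the arm or the gripper's body presses on something with over 40 N, if the wrist force passes 120 N, or if a joint passes its speed limit or range.

## Working session

There is one attempt and no reset: what is moved stays moved. The work goes in short steps, Python scripts to look and compute and a shell command to move; the robot and the scene stay as the last step left them, time stands still between calls to the robot, and variables do not carry over. Pictures are saved under pics/ and viewed, at most 10 in all, crops included, and the job is handed in when it is done.

```bash
mkdir -p pics; python3 - <<'E'
from station import sensors, viewer, job, r
import cv2,numpy as np
for n in ("top","side"):
    c=viewer.camera(n); cv2.imwrite(f"pics/{n}0.png",c["frame"]); print(n,c["vfov"],c["cx"],c["cy"],np.round(c["world_from_camera"],3).tolist())
s=sensors.sense(); print(s["clock"],s["eef_pos"],s["eef_rot"],s["finger_gap"],r.grasp_offset)
E
```

```text
top 53.69686286242293 320.5528952709377 236.44785479305818 [[0.025, -0.993, 0.114, 0.417], [-1.0, -0.023, 0.014, -0.011], [-0.011, -0.114, -0.993, 1.06], [0.0, 0.0, 0.0, 1.0]]
side 53.145330209400534 315.35880103376377 246.8186803574219 [[-0.999, -0.021, 0.031, 0.493], [-0.036, 0.729, -0.684, 0.613], [-0.008, -0.685, -0.729, 0.778], [0.0, 0.0, 0.0, 1.0]]
0.1 [0.18393843 0.59702752 0.23081743] [-3.14063309e+00  4.89723092e-05  2.84274350e+00] 1.0018701608759055 -0.0187
```

View pics/top0.png

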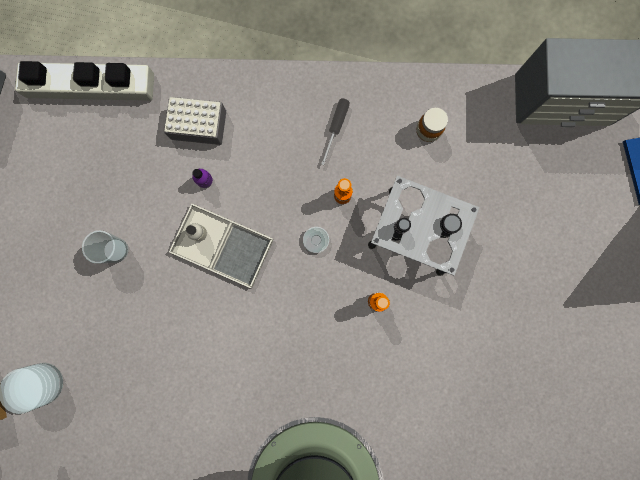

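View pics/side0.png

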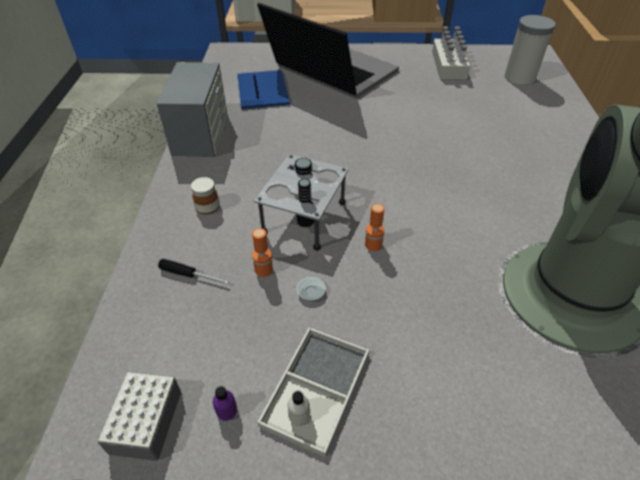

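The top view shows the rack at about (425,225), with the tall lens at (403,226) and the squat one at (451,223). The tray is at about (220,246) with its grey free pocket at (243,252), and the dish is at (316,240). I'll enlarge the rack and tray.

```bash
python3 - <<'E'
import cv2,numpy as np
f=cv2.imread("pics/top0.png")
a=cv2.resize(f[170:290,360:490],None,fx=5,fy=5,interpolation=cv2.INTER_CUBIC)
cv2.imwrite("pics/crop_rack.png",a)
E
cat > h.py <<'E'
from station import sensors, viewer, job, r
import cv2,numpy as np
from scipy.optimize import least_squares
def ray(c,u,v):
    f=240/np.tan(np.radians(c["vfov"])/2); T=np.array(c["world_from_camera"])
    return T[:3,3],T[:3,:3]@np.array([(u-c["cx"])/f,(v-c["cy"])/f,1])
def at(c,u,v,z):
    o,d=ray(c,u,v); return (o+d*(z-o[2])/d[2])[:2]
def proj(c,P):
    f=240/np.tan(np.radians(c["vfov"])/2); T=np.linalg.inv(np.array(c["world_from_camera"]))
    p=T[:3,:3]@np.asarray(P,float)+T[:3,3]; return np.array([c["cx"]+f*p[0]/p[2],c["cy"]+f*p[1]/p[2]])
def fit(c,pix,loc,z,x0):
    W=np.array([at(c,u,v,z) for u,v in pix]); L=np.array(loc,float)
    def tr(p): 
        C,S=np.cos(p[2]),np.sin(p[2]); return L@np.array([[C,S],[-S,C]])+p[:2]
    s=least_squares(lambda p:(tr(p)-W).ravel(),x0); return s.x,np.abs(s.fun).max()
def local(p,x,y):
    C,S=np.cos(p[2]),np.sin(p[2]); return np.array([p[0]+C*x-S*y,p[1]+S*x+C*y])
E
```

```text
(no output)
```

View pics/crop_rack.png

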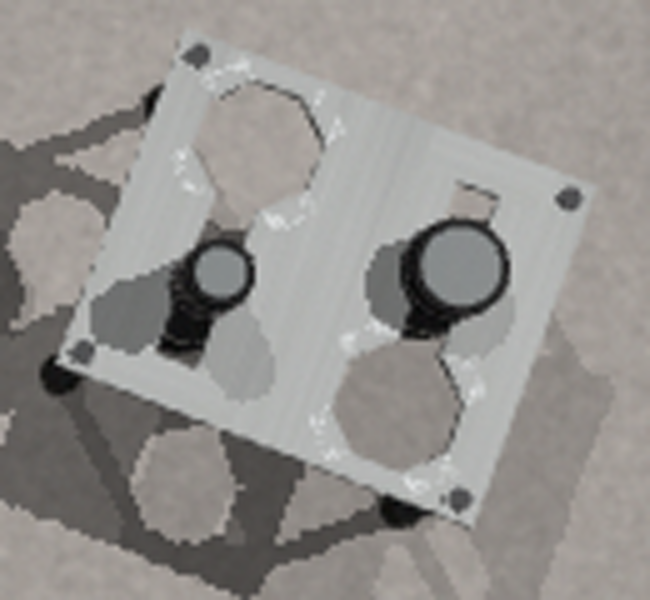

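Enlarged crop: plate corners at (187,33), (595,185), (472,525) and (60,362). The tall lens's head top is at (223,272), in slot a, with the wide opening at (260,145). The squat lens is at (462,267).

```bash
python3 - <<'E'
from h import *
c=viewer.camera("top")
g=lambda u,v:((u+.5)/5-.5+360,(v+.5)/5-.5+170)
R,e=fit(c,[g(187,33),g(595,185),g(472,525),g(60,362)],[(.075,.09),(.075,-.09),(-.075,-.09),(-.075,.09)],.1,[.5,-.15,0])
print("rack",R,e)
L=at(c,*g(223,272),.145); S=at(c,*g(462,267),.12)
def inv(p,w): d=w-p[:2]; C,s=np.cos(p[2]),np.sin(p[2]); return np.array([C*d[0]+s*d[1],-s*d[0]+C*d[1]])
print("lens",L,inv(R,L),"squat",inv(R,S),"wide_a",local(R,.04,.045))
gw=at(c,*g(260,145),.1); print("wide seen",inv(R,gw))
T,e=fit(c,[(192,205),(272,240),(251,288),(169,251)],[(.06,.1),(.06,-.1),(-.06,-.1),(-.06,.1)],.018,[.45,.2,0])
print("tray",T,e,"free",local(T,0,-.049)); print("dish",at(c,316,240,.01))
print(at(c,344,190,.1),at(c,379,302,.1))
q=sensors.sense(); print(q["eef_pos"],q["eef_rot"])
E
```

```text
rack [ 0.55608315 -0.21087595 -0.35074899] 0.0020086565668722134
lens [ 0.54959908 -0.16079365] [-0.02329763  0.04480513] squat [ 0.01819915 -0.04571077] wide_a [ 0.60910983 -0.1823598 ]
wide seen [0.04025953 0.04435871]
tray [ 0.51000669  0.22290815 -0.39141309] 0.0036841631971036293 free [0.49131343 0.17761398]
dish [0.52868771 0.01298484]
[ 0.62397891 -0.04408164] [ 0.39719753 -0.11852042]
[0.18395018 0.59706535 0.23086625] [-3.14074795e+00  7.06350994e-05  2.84276834e+00]
```

```bash
cat >> h.py <<'E'
def plan(x,y,z,yaw,N):
    "constant row (cm, rad), repeated N times, that takes the tool (pointing down) to the target"
    s=sensors.sense(); p=s["eef_pos"]; y0=s["eef_rot"][2]
    d=(yaw-y0+np.pi/2)%np.pi-np.pi/2 if abs(yaw)<9 else 0
    M=sum(np.array([[np.cos(a),np.sin(a)],[np.sin(a),-np.cos(a)]]) for a in y0+d/N*np.arange(N))
    t=np.linalg.solve(M,np.array([x,y])-p[:2])*100
    print("pos",np.round(p,4),"rpy",np.round(s["eef_rot"],4),"row tx %.3f ty %.3f tz %.3f twist %.4f x%d"%(*t,(p[2]-z)*100/N,-d/N,N))
E
python3 - <<'E'
from h import *
# tool y along rack x: yaw-pi/2=-0.351 ; go -1.62 turn
for N in (30,): plan(.5496,-.1608,.23,-.351+np.pi/2,N)
E
```

```text
pos [0.184  0.5971 0.2309] rpy [-3.1407e+00  1.0000e-04  2.8428e+00] row tx -0.044 ty -3.093 tz 0.003 twist -0.0506 x30
```

```bash
sed -i 's/ if abs(yaw)<9 else 0/ if full is None else full/; s/def plan(x,y,z,yaw,N)/def plan(x,y,z,yaw,N,full=None)/' h.py
python3 - <<'E'
from h import *
plan(.5496,-.1608,.23,0,30,-1.6227)
E
```

```text
pos [0.184  0.5971 0.2309] rpy [-3.1407e+00  1.0000e-04  2.8428e+00] row tx -3.135 ty -0.120 tz 0.003 twist 0.0541 x30
```

```bash
R='x'; python3 -m pendant '[{"tx":-3.135,"ty":-0.12,"tz":0,"twist":0.0541},{"tx":-3.135,"ty":-0.12,"tz":0,"twist":0.0541},{"tx":-3.135,"ty":-0.12,"tz":0,"twist":0.0541},{"tx":-3.135,"ty":-0.12,"tz":0,"twist":0.0541},{"tx":-3.135,"ty":-0.12,"tz":0,"twist":0.0541},{"tx":-3.135,"ty":-0.12,"tz":0,"twist":0.0541},{"tx":-3.135,"ty":-0.12,"tz":0,"twist":0.0541},{"tx":-3.135,"ty":-0.12,"tz":0,"twist":0.0541},{"tx":-3.135,"ty":-0.12,"tz":0,"twist":0.0541},{"tx":-3.135,"ty":-0.12,"tz":0,"twist":0.0541}]' 0 40
python3 -c "
from h import *
plan(.5496,-.1608,.23,-.351+np.pi/2,20)"
```

```text
clock: 0.98
eef_pos: [0.4442, 0.4261, 0.2311]
eef_rot: [-3.141, 0.0, 2.299]
force: [-0.9, -0.0, 0.3]
finger_gap: 0.997
gripper_force: 0.0
pos [0.4442 0.4261 0.2311] rpy [-3.1413e+00  1.0000e-04  2.2991e+00] row tx -3.129 ty -0.119 tz 0.005 twist 0.0540 x20
```

```bash
python3 -m pendant '[{"tx":-3.13,"ty":-0.12,"tz":0,"twist":0.054},{"tx":-3.13,"ty":-0.12,"tz":0,"twist":0.054},{"tx":-3.13,"ty":-0.12,"tz":0,"twist":0.054},{"tx":-3.13,"ty":-0.12,"tz":0,"twist":0.054},{"tx":-3.13,"ty":-0.12,"tz":0,"twist":0.054},{"tx":-3.13,"ty":-0.12,"tz":0,"twist":0.054},{"tx":-3.13,"ty":-0.12,"tz":0,"twist":0.054},{"tx":-3.13,"ty":-0.12,"tz":0,"twist":0.054},{"tx":-3.13,"ty":-0.12,"tz":0,"twist":0.054},{"tx":-3.13,"ty":-0.12,"tz":0,"twist":0.054}]'
python3 -m pendant '[{"tx":-3.13,"ty":-0.12,"tz":0,"twist":0.054},{"tx":-3.13,"ty":-0.12,"tz":0,"twist":0.054},{"tx":-3.13,"ty":-0.12,"tz":0,"twist":0.054},{"tx":-3.13,"ty":-0.12,"tz":0,"twist":0.054},{"tx":-3.13,"ty":-0.12,"tz":0,"twist":0.054},{"tx":-3.13,"ty":-0.12,"tz":0,"twist":0.054},{"tx":-3.13,"ty":-0.12,"tz":0,"twist":0.054},{"tx":-3.13,"ty":-0.12,"tz":0,"twist":0.054},{"tx":-3.13,"ty":-0.12,"tz":0,"twist":0.054},{"tx":-3.13,"ty":-0.12,"tz":0,"twist":0.054}]'
python3 -c "
from h import *
plan(.5496,-.1608,.106,-.351+np.pi/2,1)
c=viewer.camera('wrist'); cv2.imwrite('pics/w1.png',c['frame'])
for P in ((.5496,-.1608,.145),(.6091,-.1824,.1)): print(proj(c,P))"
```

```text
clock: 1.82
eef_pos: [0.578, 0.1471, 0.2311]
eef_rot: [-3.141, 0.0, 1.759]
force: [0.4, 0.3, 1.2]
finger_gap: 1.004
gripper_force: 0.0
clock: 2.65
eef_pos: [0.5492, -0.161, 0.2311]
eef_rot: [-3.141, 0.0, 1.219]
force: [-0.1, -0.1, -0.4]
finger_gap: 1.0
gripper_force: 0.0
pos [ 0.5492 -0.161   0.2311] rpy [-3.1414e+00  1.0000e-04  1.2192e+00] row tx 0.032 ty 0.026 tz 12.515 twist -0.0006 x1
[322.26410938 240.28400971]
[403.86654657 224.12765457]
```

View pics/w1.png

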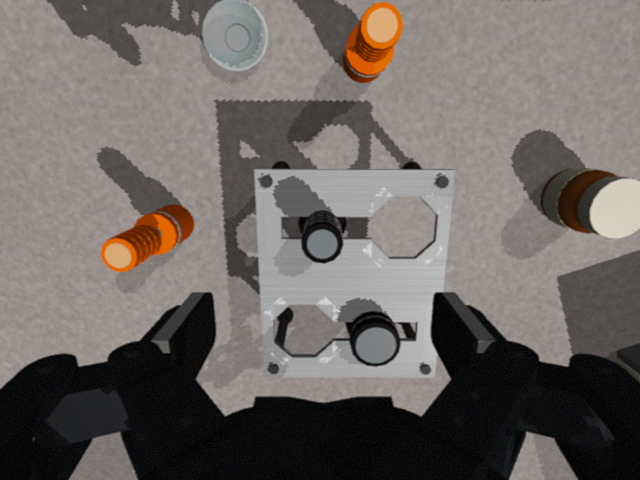

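The wrist view shows the tall head's top at (322,244), where (322,240) was predicted, and the wide opening at (404,226), as predicted. The fingers straddle slot a clear of the squat lens at (375,338). I'll go down and grip.

```bash
python3 -m pendant '[{"tx":-0.1,"ty":0.03,"tz":1.25},{"tz":1.25},{"tz":1.25},{"tz":1.25},{"tz":1.25},{"tz":1.25},{"tz":1.25},{"tz":1.25},{"tz":1.25},{"tz":1.25}]' 0 40
python3 -m pendant '[{"tz":0},{"tz":0},{"tz":0},{"tz":0},{"tz":0},{"tz":0},{"tz":0},{"tz":0},{"tz":0},{"tz":0}]' 1 40
python3 -c "
from h import *
print(sensors.sense()['force'])
plan(*local([.5561,-.2109,-.3507],.04,.0445),.111,-.351+np.pi/2,18)"
```

```text
[-4.26221506 -8.67572353 -0.12739002]
pos [ 0.5466 -0.1675  0.2316] rpy [3.1413e+00 2.9000e-03 1.2086e+00] row tx 0.041 ty 0.354 tz 0.670 twist -0.0006 x18schema error: expected keys tx, ty, tz, twist
schema error: expected keys tx, ty, tz, twist
```

All four keys are required. The pose also changed slightly during the picture, so I'll check that.

```bash
python3 -m pendant '[{"tx":0,"ty":0,"tz":0,"twist":0},{"tx":0,"ty":0,"tz":0,"twist":0},{"tx":0,"ty":0,"tz":0,"twist":0},{"tx":0,"ty":0,"tz":0,"twist":0},{"tx":0,"ty":0,"tz":0,"twist":0},{"tx":0,"ty":0,"tz":0,"twist":0},{"tx":0,"ty":0,"tz":0,"twist":0},{"tx":0,"ty":0,"tz":0,"twist":0},{"tx":0,"ty":0,"tz":0,"twist":0},{"tx":0,"ty":0,"tz":0,"twist":0}]' 0 40
python3 -c "
from h import *
plan(.549,-.162,.106,-.351+np.pi/2,1)"
```

```text
clock: 3.53
eef_pos: [0.5498, -0.1596, 0.2313]
eef_rot: [-3.142, 0.0, 1.222]
force: [-0.2, 0.3, -0.3]
finger_gap: 0.995
gripper_force: 0.0
pos [ 0.5498 -0.1596  0.2313] rpy [-3.1416  0.      1.2219] row tx -0.254 ty 0.010 tz 12.531 twist 0.0021 x1
```

That was only a stopping transient, and it has settled. Going down.

```bash
python3 -m pendant '[{"tx":-0.1,"ty":0.01,"tz":1.0,"twist":0},{"tx":-0.1,"ty":0,"tz":1.6,"twist":0},{"tx":0,"ty":0,"tz":1.8,"twist":0},{"tx":0,"ty":0,"tz":1.8,"twist":0},{"tx":0,"ty":0,"tz":1.8,"twist":0},{"tx":0,"ty":0,"tz":1.6,"twist":0},{"tx":0,"ty":0,"tz":1.3,"twist":0},{"tx":0,"ty":0,"tz":0.9,"twist":0},{"tx":0,"ty":0,"tz":0.5,"twist":0},{"tx":0,"ty":0,"tz":0.2,"twist":0}]' 0 40
python3 -m pendant '[{"tx":0,"ty":0,"tz":0,"twist":0},{"tx":0,"ty":0,"tz":0,"twist":0},{"tx":0,"ty":0,"tz":0,"twist":0},{"tx":0,"ty":0,"tz":0,"twist":0},{"tx":0,"ty":0,"tz":0,"twist":0},{"tx":0,"ty":0,"tz":0,"twist":0},{"tx":0,"ty":0,"tz":0,"twist":0},{"tx":0,"ty":0,"tz":0,"twist":0},{"tx":0,"ty":0,"tz":0,"twist":0},{"tx":0,"ty":0,"tz":0,"twist":0}]' 1 40
python3 -c "
from h import *
c=viewer.camera('wrist'); cv2.imwrite('pics/w2.png',c['frame'])
s=sensors.sense(); print(s['force'],s['finger_gap'])
plan(*local([.5561,-.2109,-.3507],.04,.0445),.110,-.351+np.pi/2,20)"
```

```text
clock: 4.37
eef_pos: [0.5488, -0.1616, 0.1055]
eef_rot: [-3.141, 0.0, 1.222]
force: [-0.3, 0.3, -0.1]
finger_gap: 0.997
gripper_force: 0.0
clock: 5.2
eef_pos: [0.5493, -0.1615, 0.1068]
eef_rot: [3.141, -0.0, 1.222]
force: [-1.8, 0.9, 6.4]
finger_gap: 0.316
gripper_force: 38.9
[-1.72647675  0.4711976   5.81712096] 0.31802326084580723
pos [ 0.5494 -0.1615  0.1068] rpy [ 3.1410e+00 -3.0000e-04  1.2218e+00] row tx 0.002 ty 0.316 tz -0.016 twist 0.0001 x20
```

View pics/w2.png

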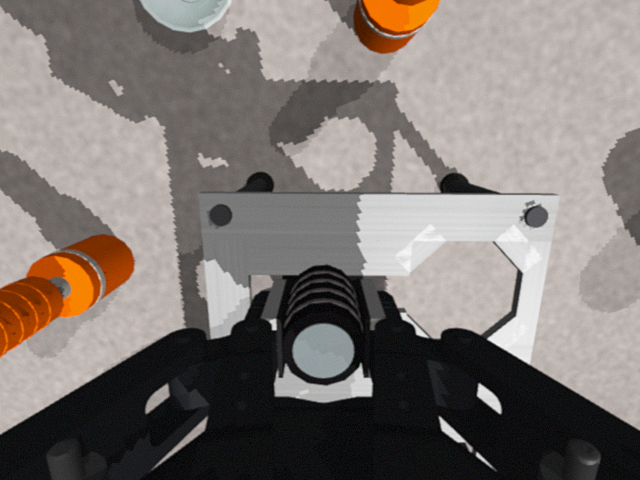

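The tall head sits between the pads at (323,350), gripped at 27 mm, with the open octagon to the right at (460,290). I'll raise it 4 mm inside the slot and then slide it +6.3 cm along tool y to the wide end.

```bash
python3 -m pendant '[{"tx":0,"ty":0,"tz":-0.1,"twist":0},{"tx":0,"ty":0,"tz":-0.1,"twist":0},{"tx":0,"ty":0,"tz":-0.1,"twist":0},{"tx":0,"ty":0,"tz":-0.1,"twist":0},{"tx":0,"ty":0.1,"tz":0,"twist":0},{"tx":0,"ty":0.2,"tz":0,"twist":0},{"tx":0,"ty":0.35,"tz":0,"twist":0},{"tx":0,"ty":0.45,"tz":0,"twist":0},{"tx":0,"ty":0.45,"tz":0,"twist":0},{"tx":0,"ty":0.45,"tz":0,"twist":0}]' 1 60
python3 -m pendant '[{"tx":0,"ty":0.45,"tz":0,"twist":0},{"tx":0,"ty":0.45,"tz":0,"twist":0},{"tx":0,"ty":0.45,"tz":0,"twist":0},{"tx":0,"ty":0.45,"tz":0,"twist":0},{"tx":0,"ty":0.45,"tz":0,"twist":0},{"tx":0,"ty":0.45,"tz":0,"twist":0},{"tx":0,"ty":0.45,"tz":0,"twist":0},{"tx":0,"ty":0.45,"tz":0,"twist":0},{"tx":0,"ty":0.35,"tz":0,"twist":0},{"tx":0,"ty":0.2,"tz":0,"twist":0}]'
python3 -m pendant '[{"tx":0,"ty":0.1,"tz":0,"twist":0},{"tx":0,"ty":0,"tz":0,"twist":0},{"tx":0,"ty":0,"tz":0,"twist":0},{"tx":0,"ty":0,"tz":0,"twist":0},{"tx":0,"ty":0,"tz":0,"twist":0},{"tx":0,"ty":0,"tz":0,"twist":0},{"tx":0,"ty":0,"tz":0,"twist":0},{"tx":0,"ty":0,"tz":0,"twist":0},{"tx":0,"ty":0,"tz":0,"twist":0},{"tx":0,"ty":0,"tz":0,"twist":0}]'
python3 -c "
from h import *
c=viewer.camera('wrist'); t=viewer.camera('top')
g=cv2.resize(t['frame'][170:290,360:490],None,fx=3.2,fy=4,interpolation=cv2.INTER_CUBIC)
cv2.imwrite('pics/w3.png',np.hstack([cv2.resize(c['frame'][120:,100:],(380,480)),g[:480,:]]))
plan(*local([.5561,-.2109,-.3507],.04,.0445),.110,-.351+np.pi/2,1)"
```

```text
clock: 6.08
eef_pos: [0.5685, -0.1687, 0.1103]
eef_rot: [3.142, 0.0, 1.222]
force: [-0.4, 0.9, -1.1]
finger_gap: 0.31
gripper_force: 59.0
clock: 6.92
eef_pos: [0.6074, -0.1828, 0.1103]
eef_rot: [3.141, 0.0, 1.222]
force: [0.2, 0.5, -1.3]
finger_gap: 0.314
gripper_force: 59.0
clock: 7.75
eef_pos: [0.6079, -0.1829, 0.1103]
eef_rot: [3.142, 0.0, 1.222]
force: [0.4, 0.7, -2.0]
finger_gap: 0.313
gripper_force: 59.0
pos [ 0.6079 -0.183   0.1103] rpy [-3.1416e+00  1.0000e-04  1.2217e+00] row tx 0.048 ty 0.098 tz 0.029 twist 0.0019 x1
```

View pics/w3.png

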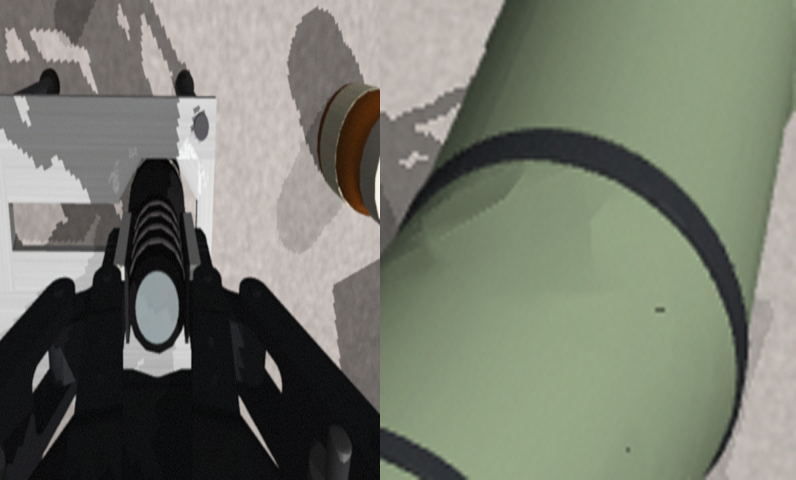

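The wrist view (left) shows the held head at (158,300), standing in the octagon, whose far edge lies at (155,160). In the top view (right) the arm hides the rack. Force is about 2 N, the lens's weight, with no side load. I'll lift.

```bash
python3 -m pendant '[{"tx":0.03,"ty":0.1,"tz":0,"twist":0},{"tx":0,"ty":0,"tz":-0.2,"twist":0},{"tx":0,"ty":0,"tz":-0.3,"twist":0},{"tx":0,"ty":0,"tz":-0.4,"twist":0},{"tx":0,"ty":0,"tz":-0.4,"twist":0},{"tx":0,"ty":0,"tz":-0.4,"twist":0},{"tx":0,"ty":0,"tz":-0.3,"twist":0},{"tx":0,"ty":0,"tz":-0.2,"twist":0},{"tx":0,"ty":0,"tz":0,"twist":0},{"tx":0,"ty":0,"tz":0,"twist":0}]'
python3 -c "
from h import *
s=sensors.sense();print(s['force'],s['moment'])"
```

```text
clock: 8.68
eef_pos: [0.6089, -0.183, 0.1323]
eef_rot: [3.142, 0.0, 1.222]
force: [-0.6, -0.5, -2.6]
finger_gap: 0.311
gripper_force: 59.0
[-0.62991011 -0.50687539 -2.64475269] [-0.00214138  0.00861149 -0.0221042 ]
```

No contact so far, so I'll carry on up.

```bash
python3 -m pendant '[{"tx":0,"ty":0,"tz":-0.4,"twist":0},{"tx":0,"ty":0,"tz":-0.7,"twist":0},{"tx":0,"ty":0,"tz":-1.0,"twist":0},{"tx":0,"ty":0,"tz":-1.2,"twist":0},{"tx":0,"ty":0,"tz":-1.3,"twist":0},{"tx":0,"ty":0,"tz":-1.3,"twist":0},{"tx":0,"ty":0,"tz":-1.2,"twist":0},{"tx":0,"ty":0,"tz":-1.0,"twist":0},{"tx":0,"ty":0,"tz":-0.6,"twist":0},{"tx":0,"ty":0,"tz":-0.3,"twist":0}]'
python3 -c "
from h import *
s=sensors.sense();print(s['force'])
for f in (None,.8,.4): plan(.4913,.1776,.222,-.39,20,f)"
```

```text
clock: 9.52
eef_pos: [0.6092, -0.183, 0.2235]
eef_rot: [3.14, -0.0, 1.222]
force: [-0.3, 0.1, -2.7]
finger_gap: 0.315
gripper_force: 59.0
[-0.27417389  0.07937534 -2.67232153]
pos [ 0.6092 -0.183   0.2235] rpy [ 3.1405e+00 -3.0000e-04  1.2218e+00] row tx 2.091 ty 0.129 tz 0.007 twist -0.0765 x20
pos [ 0.6092 -0.183   0.2235] rpy [ 3.1405e+00 -3.0000e-04  1.2218e+00] row tx 1.870 ty -0.548 tz 0.007 twist -0.0400 x20
pos [ 0.6092 -0.183   0.2235] rpy [ 3.1405e+00 -3.0000e-04  1.2218e+00] row tx 1.698 ty -0.873 tz 0.007 twist -0.0200 x20
```

```bash
python3 -c "
from h import *
plan(.4913,.1776,.222,1.18,1)"
```

```text
pos [ 0.6092 -0.183   0.2235] rpy [ 3.1405e+00 -3.0000e-04  1.2218e+00] row tx 29.858 ty -23.412 tz 0.149 twist 0.0418 x1
```

```bash
python3 -m pendant '[{"tx":0.6,"ty":-0.47,"tz":0,"twist":0},{"tx":1.19,"ty":-0.94,"tz":0,"twist":0},{"tx":1.49,"ty":-1.17,"tz":0,"twist":0},{"tx":1.66,"ty":-1.3,"tz":0,"twist":0},{"tx":1.66,"ty":-1.3,"tz":0,"twist":0},{"tx":1.66,"ty":-1.3,"tz":0,"twist":0},{"tx":1.66,"ty":-1.3,"tz":0,"twist":0},{"tx":1.66,"ty":-1.3,"tz":0,"twist":0},{"tx":1.66,"ty":-1.3,"tz":0,"twist":0},{"tx":1.66,"ty":-1.3,"tz":0,"twist":0}]'
python3 -m pendant '[{"tx":1.66,"ty":-1.3,"tz":0,"twist":0},{"tx":1.66,"ty":-1.3,"tz":0,"twist":0},{"tx":1.66,"ty":-1.3,"tz":0,"twist":0},{"tx":1.66,"ty":-1.3,"tz":0,"twist":0},{"tx":1.66,"ty":-1.3,"tz":0,"twist":0},{"tx":1.66,"ty":-1.3,"tz":0,"twist":0},{"tx":1.66,"ty":-1.3,"tz":0,"twist":0},{"tx":1.49,"ty":-1.17,"tz":0,"twist":0},{"tx":1.19,"ty":-0.94,"tz":0,"twist":0},{"tx":0.6,"ty":-0.47,"tz":0,"twist":0}]'
python3 -m pendant '[{"tx":0,"ty":0,"tz":0,"twist":0.01},{"tx":0,"ty":0,"tz":0,"twist":0.01},{"tx":0,"ty":0,"tz":0,"twist":0.01},{"tx":0,"ty":0,"tz":0,"twist":0.01},{"tx":0,"ty":0,"tz":0,"twist":0},{"tx":0,"ty":0,"tz":0,"twist":0},{"tx":0,"ty":0,"tz":0,"twist":0},{"tx":0,"ty":0,"tz":0,"twist":0},{"tx":0,"ty":0,"tz":0,"twist":0},{"tx":0,"ty":0,"tz":0,"twist":0}]'
python3 -c "
from h import *
c=viewer.camera('wrist');cv2.imwrite('pics/w4.png',c['frame']); cv2.imwrite('pics/s4.png',viewer.camera('side')['frame'])
T=[.51,.2229,-.3914]
for p in ((.06,.1),(.06,-.1),(-.06,-.1),(-.06,.1)): print(proj(c,[*local(T,*p),.018]))
plan(.4913,.1776,.222,1.18,1)"
```

```text
clock: 10.35
eef_pos: [0.5491, -0.0016, 0.2217]
eef_rot: [-3.141, 0.0, 1.222]
force: [0.4, -0.3, -1.6]
finger_gap: 0.315
gripper_force: 59.1
clock: 11.18
eef_pos: [0.49, 0.1791, 0.2217]
eef_rot: [-3.14, 0.0, 1.224]
force: [-0.0, -0.8, -1.9]
finger_gap: 0.311
gripper_force: 59.1
clock: 12.02
eef_pos: [0.4913, 0.1769, 0.2223]
eef_rot: [-3.142, -0.0, 1.182]
force: [-0.2, -0.9, -1.7]
finger_gap: 0.31
gripper_force: 59.1
[391.6707603   36.54363714]
[381.25913316 256.64887911]
[262.33293168 256.37685433]
[252.60921739  36.20283375]
pos [0.4914 0.1769 0.2223] rpy [3.1416 0.     1.1818] row tx 0.060 ty -0.032 tz 0.030 twist 0.0018 x1
```

View pics/w4.png

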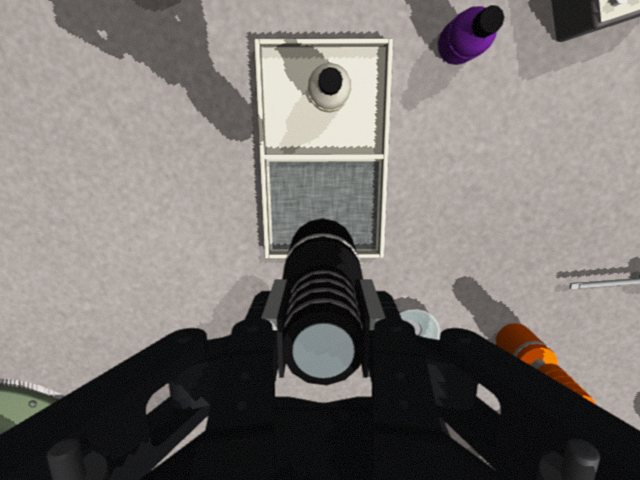

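View pics/s4.png

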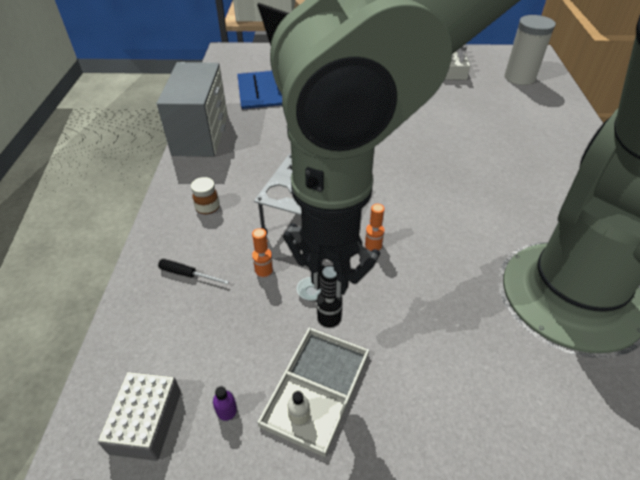

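The wrist view shows the tray rim corners at (255,40), (392,40), (383,257) and (264,257), within 4 px of prediction. The side view shows the lens held upright above the grey pocket. I'll descend, going slowly at the end.

```bash
python3 -m pendant '[{"tx":0.05,"ty":0,"tz":0.4,"twist":0},{"tx":0,"ty":0,"tz":0.8,"twist":0},{"tx":0,"ty":0,"tz":1.2,"twist":0},{"tx":0,"ty":0,"tz":1.4,"twist":0},{"tx":0,"ty":0,"tz":1.5,"twist":0},{"tx":0,"ty":0,"tz":1.5,"twist":0},{"tx":0,"ty":0,"tz":1.4,"twist":0},{"tx":0,"ty":0,"tz":1.2,"twist":0},{"tx":0,"ty":0,"tz":1.0,"twist":0},{"tx":0,"ty":0,"tz":0.8,"twist":0}]'
python3 -m pendant '[{"tx":0,"ty":0,"tz":0.7,"twist":0},{"tx":0,"ty":0,"tz":0.6,"twist":0},{"tx":0,"ty":0,"tz":0.5,"twist":0},{"tx":0,"ty":0,"tz":0.4,"twist":0},{"tx":0,"ty":0,"tz":0.2,"twist":0},{"tx":0,"ty":0,"tz":0.2,"twist":0},{"tx":0,"ty":0,"tz":0.1,"twist":0},{"tx":0,"ty":0,"tz":0.1,"twist":0},{"tx":0,"ty":0,"tz":0,"twist":0},{"tx":0,"ty":0,"tz":0,"twist":0}]'
```

```text
clock: 12.95
eef_pos: [0.4912, 0.1772, 0.109]
eef_rot: [-3.141, 0.001, 1.182]
force: [0.4, -0.7, -2.4]
finger_gap: 0.311
gripper_force: 59.1
clock: 13.78
eef_pos: [0.4916, 0.1774, 0.0824]
eef_rot: [3.141, -0.0, 1.182]
force: [-0.2, -0.8, -2.0]
finger_gap: 0.312
gripper_force: 59.1
```

Expected contact is at TCP z of about 0.077, 5.5 mm below.

```bash
python3 -m pendant '[{"tx":0,"ty":0,"tz":0.1,"twist":0},{"tx":0,"ty":0,"tz":0.1,"twist":0},{"tx":0,"ty":0,"tz":0.1,"twist":0},{"tx":0,"ty":0,"tz":0.05,"twist":0},{"tx":0,"ty":0,"tz":0.05,"twist":0},{"tx":0,"ty":0,"tz":0.05,"twist":0},{"tx":0,"ty":0,"tz":0.05,"twist":0},{"tx":0,"ty":0,"tz":0,"twist":0},{"tx":0,"ty":0,"tz":0,"twist":0},{"tx":0,"ty":0,"tz":0,"twist":0}]'
```

```text
clock: 14.62
eef_pos: [0.4915, 0.1774, 0.0773]
eef_rot: [3.142, 0.0, 1.182]
force: [-0.1, -0.1, -1.7]
finger_gap: 0.309
gripper_force: 59.1
```

```bash
python3 -m pendant '[{"tx":0,"ty":0,"tz":0.05,"twist":0},{"tx":0,"ty":0,"tz":0.05,"twist":0},{"tx":0,"ty":0,"tz":0,"twist":0},{"tx":0,"ty":0,"tz":0,"twist":0},{"tx":0,"ty":0,"tz":0,"twist":0},{"tx":0,"ty":0,"tz":0,"twist":0},{"tx":0,"ty":0,"tz":0,"twist":0},{"tx":0,"ty":0,"tz":0,"twist":0},{"tx":0,"ty":0,"tz":0,"twist":0},{"tx":0,"ty":0,"tz":0,"twist":0}]'
```

```text
clock: 15.45
eef_pos: [0.4917, 0.1776, 0.0769]
eef_rot: [3.141, -0.001, 1.182]
force: [-4.4, -0.2, 13.8]
finger_gap: 0.31
gripper_force: 60.8
```

Contact: it reads 14 N upward. I'll ease off 0.4 mm and release partway first.

```bash
python3 -m pendant '[{"tx":0,"ty":0,"tz":-0.04,"twist":0},{"tx":0,"ty":0,"tz":0,"twist":0},{"tx":0,"ty":0,"tz":0,"twist":0},{"tx":0,"ty":0,"tz":0,"twist":0},{"tx":0,"ty":0,"tz":0,"twist":0},{"tx":0,"ty":0,"tz":0,"twist":0},{"tx":0,"ty":0,"tz":0,"twist":0},{"tx":0,"ty":0,"tz":0,"twist":0},{"tx":0,"ty":0,"tz":0,"twist":0},{"tx":0,"ty":0,"tz":0,"twist":0}]' 1 20
python3 -m pendant '[{"tx":0,"ty":0,"tz":0,"twist":0},{"tx":0,"ty":0,"tz":0,"twist":0},{"tx":0,"ty":0,"tz":0,"twist":0},{"tx":0,"ty":0,"tz":0,"twist":0},{"tx":0,"ty":0,"tz":0,"twist":0},{"tx":0,"ty":0,"tz":0,"twist":0},{"tx":0,"ty":0,"tz":0,"twist":0},{"tx":0,"ty":0,"tz":0,"twist":0},{"tx":0,"ty":0,"tz":0,"twist":0},{"tx":0,"ty":0,"tz":0,"twist":0}]' 0.2
python3 -m pendant '[{"tx":0,"ty":0,"tz":-0.3,"twist":0},{"tx":0,"ty":0,"tz":-0.6,"twist":0},{"tx":0,"ty":0,"tz":-1,"twist":0},{"tx":0,"ty":0,"tz":-1.5,"twist":0},{"tx":0,"ty":0,"tz":-2,"twist":0},{"tx":0,"ty":0,"tz":-2,"twist":0},{"tx":0,"ty":0,"tz":-2,"twist":0},{"tx":0,"ty":0,"tz":-2,"twist":0},{"tx":0,"ty":0,"tz":-1.5,"twist":0},{"tx":0,"ty":0,"tz":-1,"twist":0}]' 0
python3 -m pendant '[{"tx":0,"ty":0,"tz":-0.3,"twist":0},{"tx":0,"ty":0,"tz":0,"twist":0},{"tx":0,"ty":0,"tz":0,"twist":0},{"tx":0,"ty":0,"tz":0,"twist":0},{"tx":0,"ty":0,"tz":0,"twist":0},{"tx":0,"ty":0,"tz":0,"twist":0},{"tx":0,"ty":0,"tz":0,"twist":0},{"tx":0,"ty":0,"tz":0,"twist":0},{"tx":0,"ty":0,"tz":0,"twist":0},{"tx":0,"ty":0,"tz":0,"twist":0}]'
python3 -c "
from h import *
c=viewer.camera('wrist')['frame'];s=viewer.camera('side')['frame']
cv2.imwrite('pics/w5.png',np.hstack([cv2.resize(c,(400,300)),s[140:440,170:570]]))"
```

```text
clock: 16.28
eef_pos: [0.4916, 0.1775, 0.077]
eef_rot: [3.142, -0.0, 1.182]
force: [-2.0, 0.1, 7.9]
finger_gap: 0.311
gripper_force: 59.2
clock: 17.12
eef_pos: [0.4915, 0.1774, 0.0767]
eef_rot: [3.142, 0.0, 1.182]
force: [1.2, 0.2, -0.1]
finger_gap: 0.798
gripper_force: 0.0
clock: 17.95
eef_pos: [0.4919, 0.1775, 0.2182]
eef_rot: [3.14, -0.002, 1.182]
force: [-1.1, 0.1, 0.3]
finger_gap: 0.997
gripper_force: 0.0
clock: 18.78
eef_pos: [0.4915, 0.1774, 0.2186]
eef_rot: [-3.142, 0.0, 1.182]
force: [0.6, -0.0, -0.2]
finger_gap: 1.003
gripper_force: 0.0
```

View pics/w5.png

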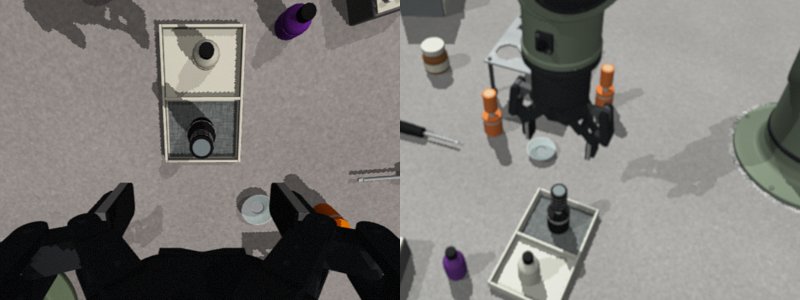

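The lens stands upright in the grey pocket (left view (202,140), right view (558,205)). The bottle and dish are where they were, and the gripper is clear.

```bash
python3 -c "
from station import job
print(job.hand_in())"
```

```text
the job is handed in; nothing more can be done
None
```

The tall lens is off the rack and standing upright, head up, in the tray's empty pocket; the bottle and dish are where they were, the squat lens was not touched (though not re-checked by camera at the end), and the job is handed in at about 19 s.

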